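Fit the thrust ring and the splined sprocket on a gearmotor and hold it for the circlip

TASK

Put the flat thrust ring over the gearmotor's upright splined shaft so that it lies on the wave spring at the foot of the shaft, then fit the chain sprocket on top of it, hub upwards: turn it until its splines mesh with the shaft's and slide it down. Press the sprocket fully home, with the spring squeezed right down and the circlip groove clear above the hub, and finish still holding and pressing it there so that I can snap the circlip in. Leave the other parts and tools on the bench where they are.

Things in the scene. Friction and masses are not known exactly. Their poses are not given: they have to be found in the camera images.
- gearmotor: Grey worm gearmotor, fixed to the bench, turned differently each time: gearbox 120 x 160 mm in plan, motor 116 mm thick lying beyond it, terminal box up to 152 mm above the bench. Origin on the bench under the axis of the output shaft; x points along to the motor. Within 75 mm of the axis only 4 mm screw heads rise above the output face.
- output_face (a point): Centre of the round output face, 96 mm across, on top of the gearbox, on the axis of the shaft and 118 mm above the bench; z up. The shaft stands upright on it and ends 61 mm above it. Fully home, the sprocket's underside is 14 mm above this face.
- shaft_splines (a point): Output shaft, steel: point on its axis at the top end of its splines, 46 mm above the output face; z up, x along one spline. Six splines 60 degrees apart, 6 mm wide, 32 mm across tips, 24 mm across roots, from the foot up to here. Above is a plain round end, 24 mm across, 15 mm high, the top 6 mm tapered to 15 mm across; circlip groove just above the splines. Its angle varies; very stiff to turn.
- spring (a joint): Compression in m of the steel wave spring round the foot of the shaft (50 mm across): 0 = free, its top 9 mm above the output face; 0.005 = squeezed right down, its top 4 mm above the output face. It takes about 9 N to start and 17 N to squeeze right down, and springs back when let go; the weight of the ring and the sprocket hardly moves it.
- ring_mid (a point): The thrust ring: plain flat steel ring, 54 mm outside, hole 36 mm, 10 mm thick, about 100 g, lying flat on the bench. Point at its centre, half-way up (5 mm); z along its axis.
- sprocket_mid (a point): Chain sprocket, steel, 22 teeth, 98 mm across, 32 mm high, 0.5 to 0.8 kg, lying hub upwards: the toothed plate is the lowest 8 mm, the round hub above it is 50 mm across, 24 mm high. Point on its axis, half-way up (16 mm); z towards the hub end, x as for sprocket_bore.
- sprocket_bore (a point): Centre of the bore at the top of the hub, 16 mm above sprocket_mid. Six inner teeth 5 mm wide, 27 mm across their tips, six grooves between, 35 mm across. x lies along the middle of one groove: the splines mesh when it is at the angle of the shaft's x or any multiple of 60 degrees from it, with about 5 degrees of play each way. Unmeshed, it rests on the tops of the shaft's splines.
- bearing: Bystander: ball bearing, 62 mm across, 16 mm high, with a dark seal; origin under its centre.
- pulley: Bystander: dark V-belt pulley, 76 mm across, 38 mm high, plain keyed bore; origin under its centre.
- nut: Bystander: large hexagon nut, 53 mm across corners, 25 mm high; origin under its centre.
- tin: Bystander: closed round metal tin, 70 mm across, 42 mm high; origin under its centre.
- spanner: Bystander: spanner 210 mm long, lying on the bench; origin under its middle.
- pliers: Bystander: circlip pliers with dark grips, 170 mm long, lying on the bench; origin at the pivot.
- mug: Bystander: white mug, 80 mm across, 92 mm high; origin under its centre.
Not all that is in view belongs to the job. What is shaped like the part that bears ring_mid but orange or yellow is not meant.

How it is judged (in metres and radians):
On the way, in this order (a step that is already met when the one before it is completed fails the run):
1. the thrust ring lies over the shaft on the wave spring before the sprocket is brought to the shaft (horizontal distance between ring_mid and output_face below 0.004 m and z of ring_mid in the frame of output_face below 0.0165 m and horizontal distance between sprocket_mid and output_face above 0.08 m), for 0.2 s.
2. the sprocket's splines have meshed: it has slid at least 10 mm down over the shaft's splines, hub up, above the ring (z of sprocket_mid in the frame of output_face below 0.052 m and horizontal distance between sprocket_mid and output_face below 0.005 m and angle between sprocket_mid's own z axis and vertical below 0.12 rad and z of ring_mid in the frame of output_face below 0.0165 m), for 0.1 s.
At the end, for the whole second after the job is handed in: The robot still presses on the sprocket (over 3 N) and keeps the spring squeezed by over 3.7 of its 5 mm; the sprocket is at rest on the shaft, hub up, within 4 mm of the axis and 0.08 rad of upright, its middle under 32.3 mm above the output face (30 is home), the ring under it round the shaft (value of joint spring above 0.0037 m and z of sprocket_mid in the frame of output_face below 0.0323 m and horizontal distance between each of sprocket_mid, ring_mid and output_face below 0.004 m and angle between sprocket_mid's own z axis and vertical below 0.08 rad and z of ring_mid in the frame of output_face below 0.0125 m and contact force between any of the fingers, the arm and sprocket above 3 N and linear speed of sprocket below 0.02 m/s); the arm keeps its last pose, push and grip.
It fails at once if a bystander is shoved more than 30 mm from its place (distance of any of bearing, pulley, nut, tin, spanner, pliers, mug from where it was at the start of the episode above 0.03 m).
It also fails if it takes over 61 s, if anything falls off the work surface, if the arm or the gripper's body presses on something with over 40 N, if the wrist force passes 120 N, or if a joint passes its speed limit or range.

ROBOT

A 6-joint arm with a two-finger parallel gripper is mounted at the origin on the work surface. World frame = base frame: x ahead of the robot, y to its left, z up, the work surface at z = 0. Lengths are in mm, angles in rad, forces in N, time in s.
With the tool pointing down it reaches from about 300 to 875 mm from the base axis. Payload 6.4 kg.
Tool frame: the origin (TCP) lies on the mounting face of the last link; the fingertips stand 166 mm ahead of it and the grasp point (between the pads) lies 147 mm ahead of it; x points along the fingers, y is the direction in which the jaws open and shut, and the axes are right-handed (so a half turn about x gives the same grasp; the last joint's range is limited). The gripper opens to 88 mm and grips with 3 to 60 N. Pads are 18 mm wide; open, the fingers measure 123 mm over their backs; the gripper's body (75 mm by 187 mm) begins 45 mm behind the grasp point.
Start: joints at [1.033, 0.181, 1.607, -0, 1.354, -0.206], TCP at [187.293, 543.658, 404.714] pointing down, gripper open.
Joint ranges: [-2.99, 2.99], [-0.89, 2.07], [0.3, 2.58], [-1.14, 4.28], [0, 2.63], [-3.12, 3.12]. Speed limits (rad/s): [2.57, 2.57, 3.01, 3.14, 3.14, 3.14].

INTERFACE

Orientations are given as a unit quaternion [w, x, y, z].
In Python, from rig import manip gives the robot as it stands. The module is installed in compiled form; this text tells all that it offers.
- The arm moves only by the shell command python3 -m jog 'ROWS'. ROWS is a JSON object of lists of equal length, an entry for each row: "dp": the shift along the world's x, y, z in m, a list of three; "turn": the turn, a rotation vector about the world's x, y, z in rad, a list of three; "jaw": the opening, from 0 (shut) to 1 (fully open). In form: {"dp": [[tx, ty, tz], ...], "turn": [[rx, ry, rz], ...], "jaw": [jaw, ...]}. A call has 1 to 10 rows; each row shifts and turns the commanded pose from where the row before left it; what a row does not reach is not made up. A row lasts 1/10 s, in which the tool goes at most 50 mm and 8.59 degrees, less where a joint would pass 70% of its speed; a pose out of reach is approached as far as the arm can. A call with a gripper value outside its range is refused whole. The fingers move at their own pace and stop on an object; the grip force is fixed at half the most. Time passes only in rows, so rows that do not move let the fingers close. It gives the time, the measured TCP pose, the force and the opening at its end, in the units of the state.
- manip.sense(): the state, without advancing time (a new reading comes with each control period).
- manip.capture(name): name is "side" or "top"; returns the picture (384x512x3 uint8, red, green, blue); there is no depth.
- manip.camera_model(name): a dict with "fx", "fy", "cx", "cy" (pixels), "eye" and "orientation" of the camera in the world. Camera axes: x right, y up, looking along -z (the intrinsics and any distortion apply to the point x, -y, -z); pixel columns grow to the right and rows downward; lengths in mm; the calibration is good to about 2 mm. A picture is of the moment at which its call begins. camera_model takes no time and is no camera call.
- manip.close_job(): hands the job in, once; it reports no verdict.
The state is a dict: "clock": time; "qpos": joint angles; "dq": joint speeds; "joint_efforts": joint torques, N m; "tcp_pos": TCP position; "ee_rot": TCP orientation; "contact_force": force on the tool from outside, world axes, zero at the start; "wrist_torque": the same for the moment, N m; "finger_gap": opening from 0.0 (shut) to 1.0 (fully open).
Only numpy, scipy, OpenCV 4.12 (cv2) and the standard library are available. Lean on these libraries where they do the work, as an engineer would, in place of code of your own. Each camera call takes 0.05 s, during which the arm holds its last target.

## Working session

There is one attempt and no reset: what is moved stays moved. The work goes in short steps, Python scripts to look and compute and a shell command to move; the robot and the scene stay as the last step left them, time stands still between calls to the robot, and variables do not carry over. Pictures are saved under pics/ and viewed, and the job is handed in when it is done.

```bash
mkdir -p pics
cat > h.py <<'E'
import numpy as np, cv2
from rig import manip
from scipy.spatial.transform import Rotation as R
def cam(n):
    m=manip.camera_model(n); return m
def save(n,f):
    im=manip.capture(n); np.save(f'pics/{f}.npy',im); cv2.imwrite(f'pics/{f}.png',im[:,:,::-1]); return im
def crop(f,x0,y0,x1,y1,s,out):
    im=np.load(f'pics/{f}.npy')[y0:y1,x0:x1]
    cv2.imwrite(f'pics/{out}.png',cv2.resize(im[:,:,::-1],None,fx=s,fy=s,interpolation=cv2.INTER_CUBIC))
def ori(m):
    q=m['orientation']; return R.from_quat([q[1],q[2],q[3],q[0]]).as_matrix()
def pix2(n,u,v,z):
    m=cam(n); d=np.array([(u-m['cx'])/m['fx'],-(v-m['cy'])/m['fy'],-1]); d=ori(m)@d
    e=np.array(m['eye']); return e+d*(z-e[2])/d[2]
def proj(n,p):
    m=cam(n); c=ori(m).T@(np.array(p)-np.array(m['eye'])); return m['cx']+m['fx']*c[0]/-c[2], m['cy']-m['fy']*c[1]/-c[2]
E
python3 - <<'E'
from h import *
print(manip.sense()); print(cam('top'),cam('side'))
save('top','t0');save('side','s0')
E
```

```text
{'clock': 0.0, 'qpos': array([ 1.03268950e+00,  1.81550201e-01,  1.60793015e+00, -1.10479946e-05,
        1.35378558e+00, -2.06289133e-01]), 'dq': array([ 0.00089679,  0.0003084 ,  0.00058447,  0.00097393, -0.00159203,
       -0.00111424]), 'joint_efforts': array([-1.09142147e-03, -4.33888113e+01, -3.41833270e+01,  7.00308988e-02,
        3.89385503e-02, -1.25444526e-04]), 'tcp_pos': array([187.17395498, 543.44375688, 403.84237024]), 'ee_rot': array([ 0.69718557,  0.11622446,  0.69760875, -0.11732941]), 'contact_force': array([-0.1844835 , -0.74909779,  0.57352334]), 'wrist_torque': array([0.01968586, 0.0136502 , 0.01344696]), 'finger_gap': 1.0005447384988668}
{'fx': 386.66870367140626, 'fy': 386.66870367140626, 'cx': 251.8065086599824, 'cy': 188.9916821929892, 'eye': array([ 437.54544299, -165.72340093, 1248.74156055]), 'orientation': array([ 0.71262871,  0.02652487, -0.01935243, -0.7007726 ])} {'fx': 469.15212283319363, 'fy': 469.15212283319363, 'cx': 252.02954980824273, 'cy': 199.3591872854425, 'eye': array([ -36.9113877 , -880.15457736,  921.89126578]), 'orientation': array([ 0.85800368,  0.39670919, -0.12807053, -0.30008241])}
```

View pics/t0.png

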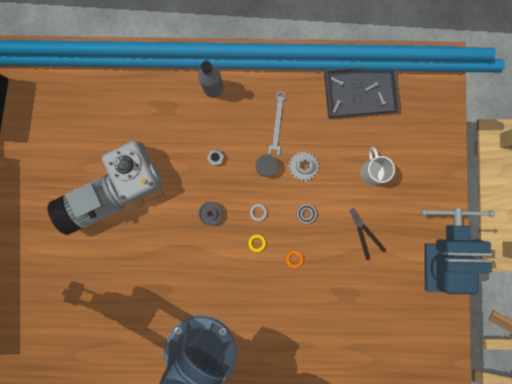

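View pics/s0.png

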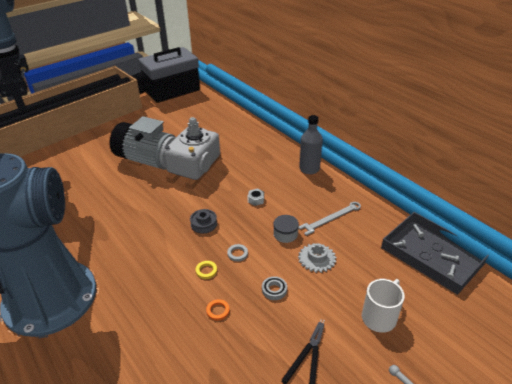

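Top view: shaft at about (125,160). Candidates for the ring are the grey ring (258,212), the bearing with a dark seal (307,214), the yellow ring (257,243) and the orange ring (295,260). I choose the grey one at (258,212). Candidates for the sprocket are the toothed one (304,166) and the dark pulley (210,214), so it's the toothed one. I'll check these in enlarged crops.

Run:
```python
from h import *
crop('t0',80,130,180,205,8,'c1')
crop('t0',235,140,335,230,8,'c2')
crop('s0',170,100,240,160,10,'c3')
```

```text
(no output)
```

View pics/c1.png

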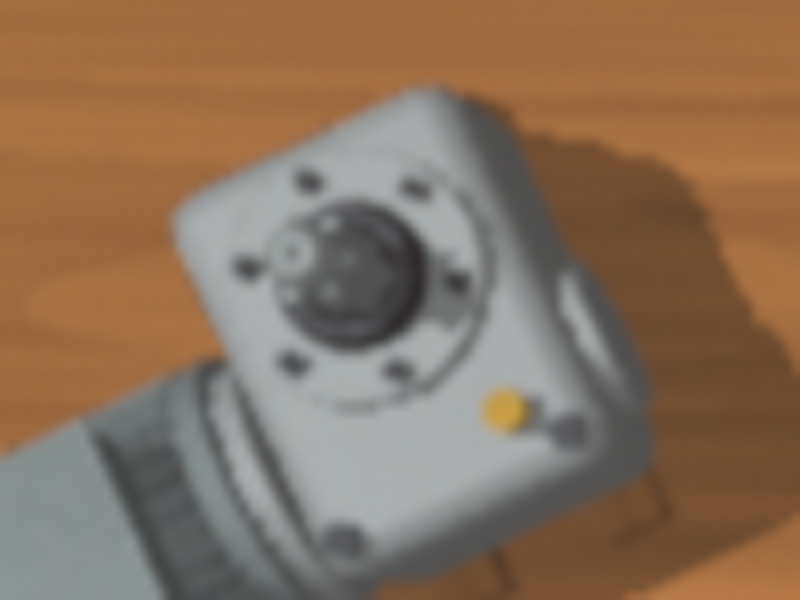

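View pics/c2.png

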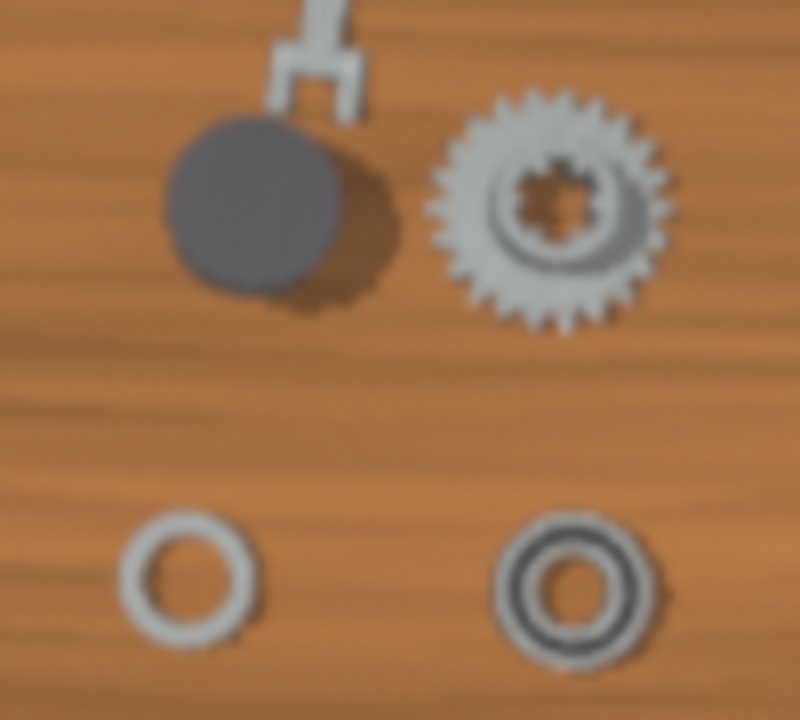

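View pics/c3.png

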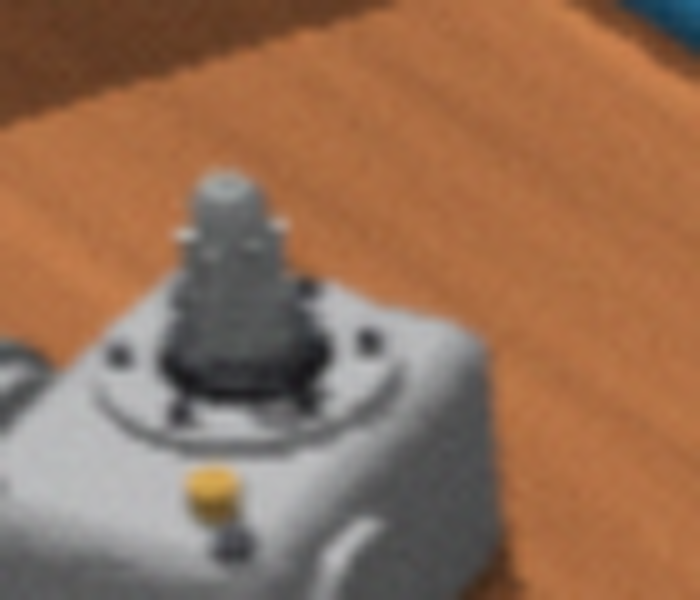

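```bash
cat >> h.py <<'E'
def uc(u,v,s,x0,y0): return (u+.5)/s-.5+x0,(v+.5)/s-.5+y0
E
python3 - <<'E'
from h import *
sc=[(308,181),(415,188),(458,283),(398,370),(292,364),(247,267)]
P=np.array([pix2('top',*uc(a,b,8,80,130),122) for a,b in sc]);print(P, P.mean(0))
print('tip',pix2('top',*uc(292,253,8,80,130),179))
print('tip side',pix2('side',*uc(226,182,10,170,100),179))
sc=[(183,412),(310,402),(370,342),(307,287),(119,354)]
P=np.array([pix2('side',*uc(a,b,10,170,100),122) for a,b in sc]);print(P)
print('opp mean',(P[0]+P[3])/2,(P[2]+P[4])/2)
print('ring',pix2('top',*uc(189,579,8,235,140),10))
print('spr hub',pix2('top',*uc(556,205,8,235,140),32))
print('spr plate',pix2('top',*uc(551,210,8,235,140),8))
crop('s0',220,230,350,310,6,'c4')
E
```

```text
[[612.90115288 242.48256476 122.        ]
 [610.91695765 202.83526624 122.        ]
 [575.97385718 185.66780113 122.        ]
 [543.51465446 206.57639722 122.        ]
 [545.09613188 245.69185393 122.        ]
 [580.65962832 263.73643913 122.        ]] [578.17706373 224.49838707 122.        ]
tip [578.58988559 226.43556159 179.        ]
tip side [578.3984344  224.12990099 179.        ]
[[541.91387872 202.15457217 122.        ]
 [575.10867807 181.80312012 122.        ]
 [608.27615076 198.14379605 122.        ]
 [610.72323093 237.73048107 122.        ]
 [543.865191   242.71147751 122.        ]]
opp mean [576.31855482 219.94252662 122.        ] [576.07067088 220.42763678 122.        ]
ring [ 444.7550493  -174.12227508   10.        ]
spr hub [ 594.6489698  -316.63304275   32.        ]
spr plate [ 595.68839855 -317.61426433    8.        ]
```

View pics/c4.png

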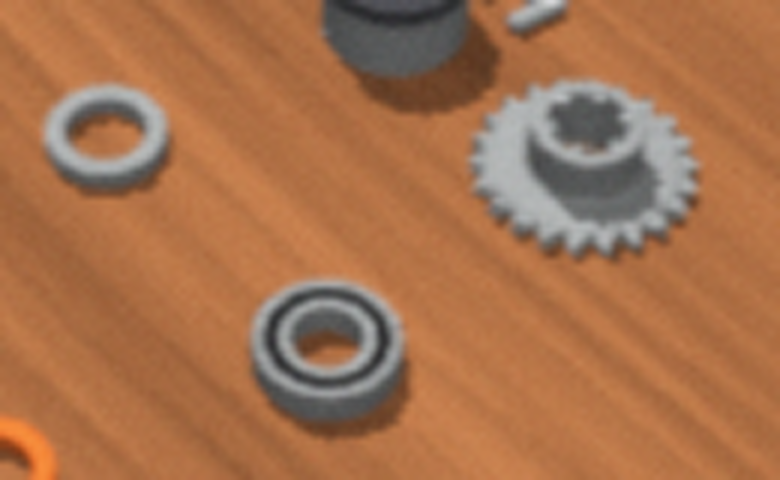

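Run:
```python
from h import *
print('ring side',pix2('side',*uc(107,131,6,220,230),10),'hub side',pix2('side',*uc(587,122,6,220,230),32))
q=manip.sense()['ee_rot'];M=R.from_quat([q[1],q[2],q[3],q[0]]).as_matrix();print(M.round(3))
# overlay shaft spline outlines at z=164 for phases; centre from each camera separately
ims=[]
for n,f,c,(x0,y0,x1,y1) in [('top','t0',(578.6,226.0),(104,150,140,180)),('side','s0',(577,222.3),(182,112,206,142))]:
    for ph in (None,0,15,30,45):
        s=14
        im=np.load(f'pics/{f}.npy')[y0:y1,x0:x1,::-1]
        im=cv2.resize(im,None,fx=s,fy=s,interpolation=cv2.INTER_CUBIC)
        if ph is not None:
          for k in range(6):
            a=np.radians(ph+60*k)
            for rr,zz in((16,164),):
              p=[]
              for t in (-3,3):
                for r in ((11.6,15.7) if t<0 else (15.7,11.6)):
                  p.append(proj(n,[c[0]+r*np.cos(a)-t*np.sin(a),c[1]+r*np.sin(a)+t*np.cos(a),zz]))
              p=((np.array(p)+.5-[x0,y0])*s).astype(int)
              cv2.polylines(im,[p],True,(0,0,255),1)
          cv2.putText(im,str(ph),(5,20),0,.6,(255,255,255),1)
        cv2.imwrite(f'pics/o_{n}_{ph}.png',im)
        ims.append(cv2.resize(im,(380,int(380*im.shape[0]/im.shape[1]))) if n=='top' else im)
cv2.imwrite('pics/ot.png',np.vstack([np.hstack(ims[0:2]),np.hstack([ims[2],ims[3]])])[:600]);cv2.imwrite('pics/os.png',cv2.resize(np.hstack([ims[5],ims[6],ims[8]]),(800,333)))
print(ims[5].shape)
```

```text
ring side [ 443.21381745 -177.53300431   10.        ] hub side [ 594.9197996  -320.19500286   32.        ]
[[-0.001  0.326  0.945]
 [-0.001  0.945 -0.326]
 [-1.    -0.001 -0.   ]]
(420, 336, 3)
```

View pics/ot.png

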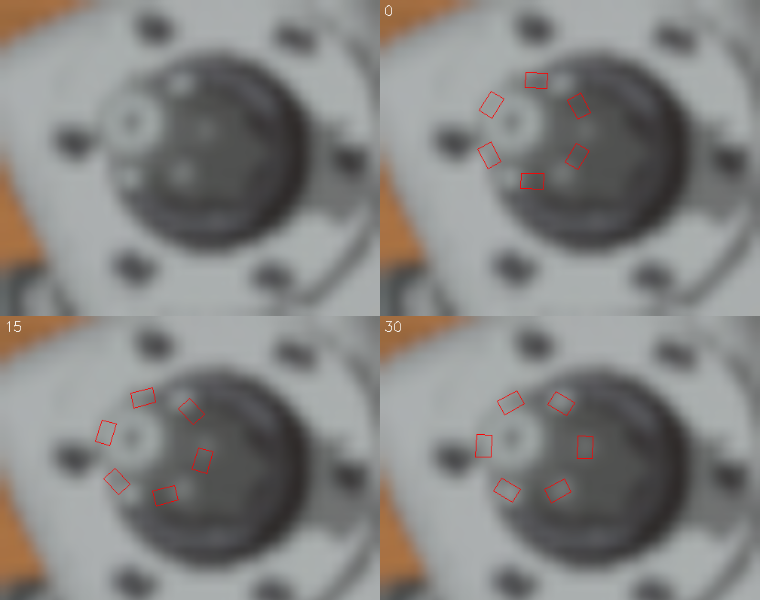

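View pics/os.png

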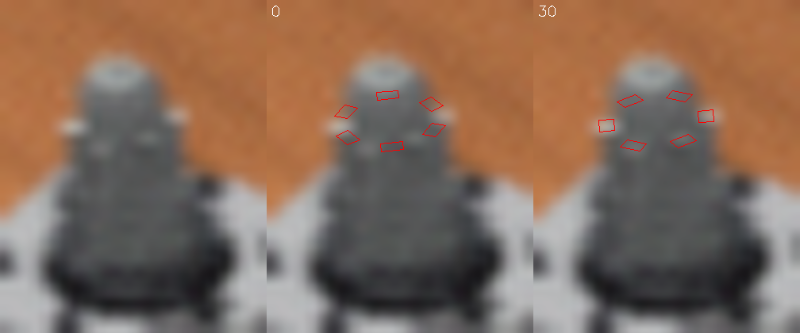

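Run:
```python
from h import *
from scipy.optimize import least_squares
for n,pts,s,o in [('top',[(180,85),(205,130),(182,175),(130,180)],10.556,(104,150)),('side',[(72,127),(178,116),(148,138),(103,148)],11.11,(182,112))]:
    P=np.array([pix2(n,a/s-.5+o[0],b/s-.5+o[1],164) for a,b in pts])[:,:2]
    best=None
    for ph0 in np.radians(np.arange(0,60,10)):
        def f(x):
            d=P-x[:2]; A=x[2]+np.arange(6)*np.pi/3
            T=np.stack([14*np.cos(A),14*np.sin(A)],1)
            return np.array([np.linalg.norm(T-q,axis=1).min() for q in d])
        r=least_squares(f,[P[:,0].mean(),P[:,1].mean()+3,ph0]);
        for st in ([578,226],[577,222]):
            r=least_squares(f,[*st,ph0])
            if best is None or r.cost<best.cost: best=r
    print(n,P.round(1).tolist(),best.x[:2],np.degrees(best.x[2])%60,best.fun)
```

```text
top [[591.1, 219.6], [579.1, 212.4], [566.8, 218.1], [565.3, 232.0]] [578.21818388 225.97342283] 34.25079266123217 [0.44503975 0.39422228 0.19551313 0.3393266 ]
side [[564.4, 228.7], [590.2, 214.8], [577.5, 210.4], [565.1, 214.0]] [577.09085927 222.33808658] 32.52890382603282 [0.27572821 1.28806827 2.04993304 0.87193357]
```

Run:
```python
from h import *
c=(594.6,-316.6)
x0,y0,x1,y1=290,152,320,182; s=13
im=np.load('pics/t0.npy')[y0:y1,x0:x1,::-1]
im=cv2.resize(im,None,fx=s,fy=s,interpolation=cv2.INTER_CUBIC)
ims=[im.copy()]
for ph in (0,):
  for k in range(6):
    a=np.radians(ph+60*k)
    p=[proj('top',[c[0]+r*np.cos(a),c[1]+r*np.sin(a),32]) for r in (13,17.5)]
    p=((np.array(p)+.5-[x0,y0])*s).astype(int); cv2.line(im,tuple(map(int,p[0])),tuple(map(int,p[1])),(0,0,255),1)
ims.append(im)
cv2.imwrite('pics/sp.png',np.hstack(ims));
```

```text
(no output)
```

View pics/sp.png

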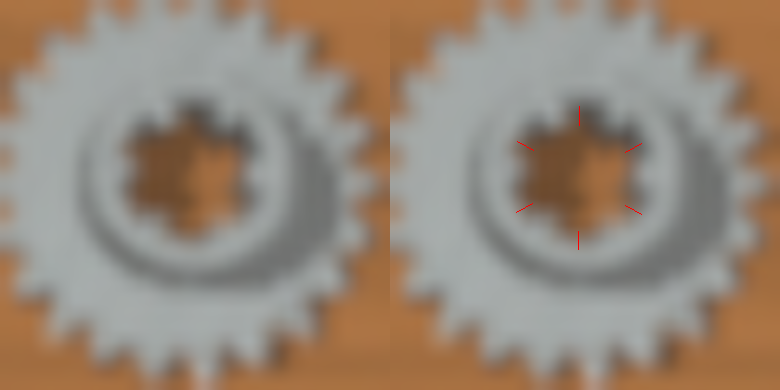

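```bash
cat >> h.py <<'E'
def phase6(n,f,c,z,rs=(14,14.5,15,15.5,16,16.5)):
    im=np.load(f'pics/{f}.npy').astype(np.float32); v=im[:,:,0]-im[:,:,2]
    out=[]
    for r in rs:
        A=np.radians(np.arange(360)); w=[]
        for a in A:
            u=proj(n,[c[0]+r*np.cos(a),c[1]+r*np.sin(a),z]); w.append(cv2.getRectSubPix(v,(1,1),u)[0,0])
        F=np.sum(np.array(w)*np.exp(1j*6*A)); out.append((round(np.degrees(np.angle(F))/6,1),round(abs(F)/180,1)))
    return out
E
python3 - <<'E'
from h import *
for d in [(0,0),(1,0),(-1,0),(0,1),(0,-1)]:
    print(d,phase6('top','t0',(594.6+d[0],-316.6+d[1]),32))
print(phase6('side','s0',(594.9,-320.2),32))
E
```

```text
(0, 0) [(np.float64(-2.9), np.float64(8.7)), (np.float64(-2.6), np.float64(8.4)), (np.float64(-2.4), np.float64(7.9)), (np.float64(-2.1), np.float64(7.5)), (np.float64(-1.7), np.float64(6.9)), (np.float64(-1.6), np.float64(5.7))]Traceback (most recent call last):
  File "<stdin>", line 3, in <module>
  File "h.py", line 25, in phase6
    u=proj(n,[c[0]+r*np.cos(a),c[1]+r*np.sin(a),z]); w.append(cv2.getRectSubPix(v,(1,1),u)[0,0])
  File "h.py", line 17, in proj
    m=cam(n); c=ori(m).T@(np.array(p)-np.array(m['eye'])); return m['cx']+m['fx']*c[0]/-c[2], m['cy']-m['fy']*c[1]/-c[2]
  File "h.py", line 5, in cam
    m=manip.camera_model(n); return m
ValueError: time passes only in moves, steps and waits
```

```bash
python3 -m jog '{"dp":[[0.016,-0.045,-0.008],[0.016,-0.045,-0.008],[0.016,-0.045,-0.008],[0.016,-0.045,-0.008],[0.016,-0.045,-0.008],[0.016,-0.045,-0.008],[0.016,-0.045,-0.008],[0.016,-0.045,-0.008],[0.016,-0.045,-0.008],[0.016,-0.045,-0.008]],"turn":[[0,0,0],[0,0,0],[0,0,0],[0,0,0],[0,0,0],[0,0,0],[0,0,0],[0,0,0],[0,0,0],[0,0,0]],"jaw":[1,1,1,1,1,1,1,1,1,1]}'
```

```text
clock: 1.1
tcp_pos: [347.2, 91.8, 324.5]
ee_rot: [0.698, 0.117, 0.697, -0.117]
contact_force: [0.8, 0.3, 0.1]
finger_gap: 0.999
```

```bash
python3 -m jog '{"dp":[[0.016,-0.045,-0.012],[0.016,-0.045,-0.012],[0.016,-0.045,-0.012],[0.016,-0.045,-0.012],[0.016,-0.045,-0.012],[0.017,-0.043,-0.012],[0,0,-0.01],[0,0,0]],"turn":[[0,0,0],[0,0,0],[0,0,0],[0,0,0],[0,0,0],[0,0,0],[0,0,0],[0,0,0]],"jaw":[1,1,1,1,1,1,1,1]}'
python3 - <<'E'
from h import *
print(manip.sense()['tcp_pos'])
save('top','t1');save('side','s1'); crop('t1',200,140,320,240,6,'c5');crop('s1',170,160,290,280,5,'c6')
E
```

```text
clock: 1.9
tcp_pos: [443.4, -174.5, 240.8]
ee_rot: [0.696, 0.118, 0.699, -0.117]
contact_force: [-0.2, 0.8, -0.5]
finger_gap: 0.997
[ 443.40981929 -174.52146652  240.79677498]
```

View pics/c5.png

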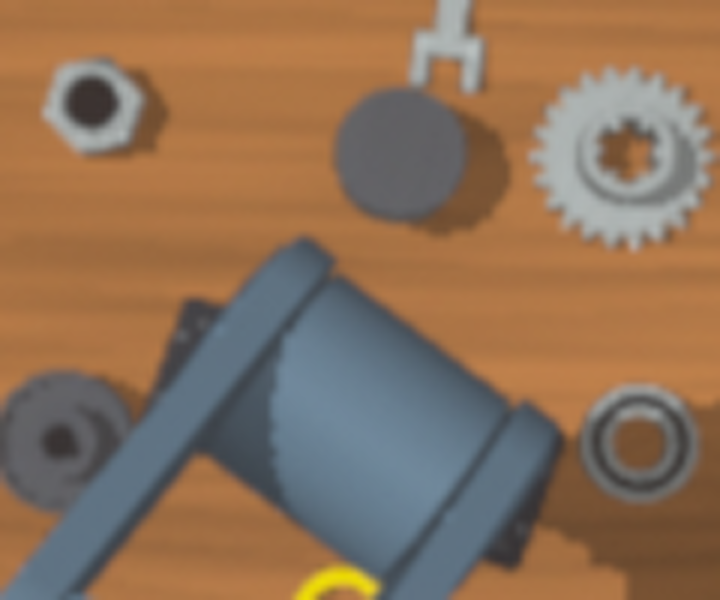

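View pics/c6.png

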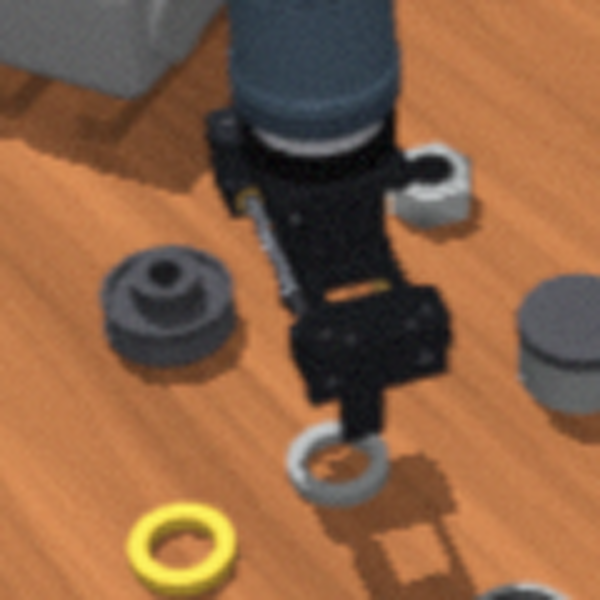

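```bash
python3 - <<'E'
from h import *
t=manip.sense()['tcp_pos']
d=np.array([.326,.945,0]);w=np.array([.945,-.326,0])
for r in(44,61.5):
  for s in (-9,9):
    u,v=proj('side',t-[0,0,166]-d*r+w*s); print(r,s,(u+.5-170)*5-.5,(v+.5-160)*5-.5)
E
crop=1
python3 - <<'E'
from h import *
crop('s1',220,225,260,265,18,'c7')
E
```

```text
44 -9 339.0198558410908 428.29185451869887
44 9 373.40696113978095 419.2995769231368
61.5 -9 349.8359456872798 452.60746276061053
61.5 9 384.55795531995136 443.4279874896589
```

View pics/c7.png

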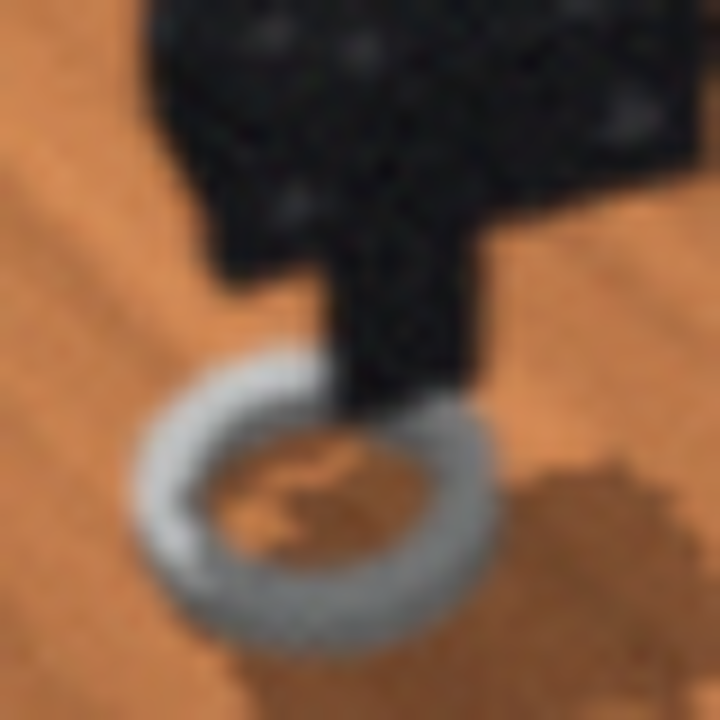

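```bash
python3 -m jog '{"dp":[[0.0005,-0.001,-0.045],[0,0,-0.026],[0,0,0],[0,0,0],[0,0,0],[0,0,0],[0,0,0]],"turn":[[0,0,0],[0,0,0],[0,0,0],[0,0,0],[0,0,0],[0,0,0],[0,0,0]],"jaw":[1,1,0.5,0.3,0.3,0.3,0.3]}'
```

```text
clock: 2.7
tcp_pos: [445.4, -175.6, 173.1]
ee_rot: [0.698, 0.116, 0.697, -0.117]
contact_force: [-0.2, 0.7, 6.3]
finger_gap: 0.579
```

```bash
python3 -m jog '{"dp":[[0,0,0],[0,0,0]],"turn":[[0,0,0],[0,0,0]],"jaw":[0.3,0.3]}'
python3 - <<'E'
from h import *
save('side','s2'); crop('s2',210,215,270,275,12,'c8')
E
```

```text
clock: 2.9
tcp_pos: [445.5, -175.6, 173.1]
ee_rot: [0.698, 0.117, 0.697, -0.117]
contact_force: [-0.5, 2.1, 7.0]
finger_gap: 0.577
```

View pics/c8.png

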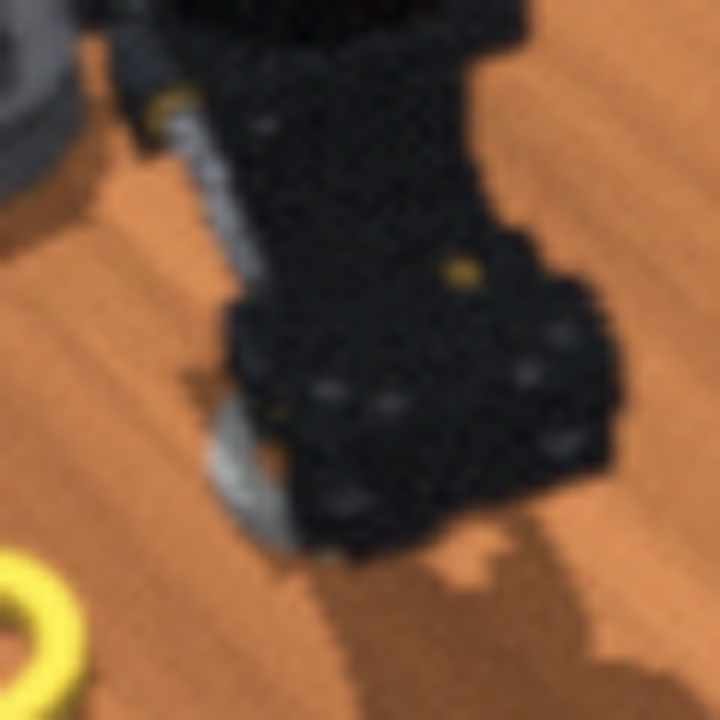

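```bash
python3 -m jog '{"dp":[[0,0,0.03],[0,0,0.04],[0,0,0.04],[0,0,0.04],[0,0,0]],"turn":[[0,0,0],[0,0,0],[0,0,0],[0,0,0],[0,0,0]],"jaw":[0.3,0.3,0.3,0.3,0.3]}'
python3 - <<'E'
from h import *
save('side','s3'); crop('s3',190,155,290,235,8,'c9'); save('top','t3')
E
```

```text
clock: 3.45
tcp_pos: [446.5, -176.5, 327.8]
ee_rot: [0.701, 0.115, 0.694, -0.118]
contact_force: [0.4, -0.9, -1.8]
finger_gap: 0.579
```

View pics/c9.png

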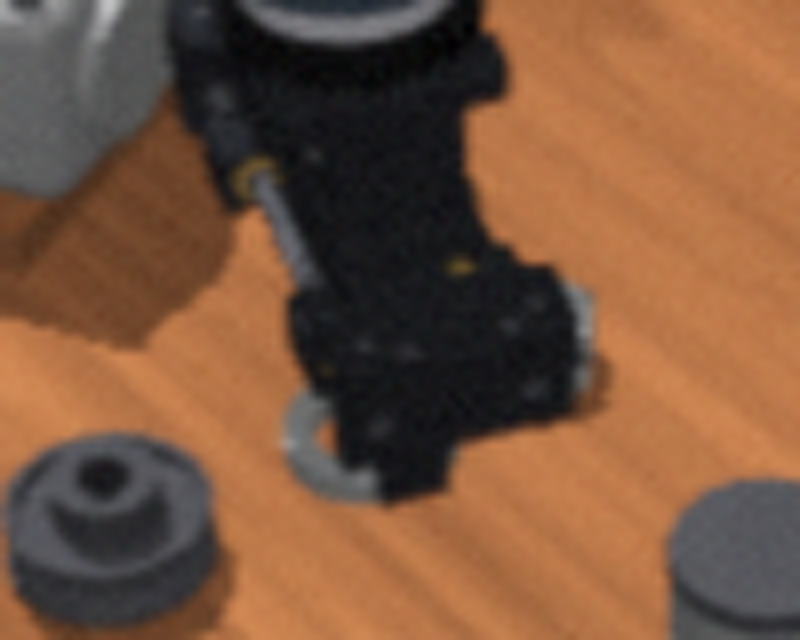

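View pics/t3.png

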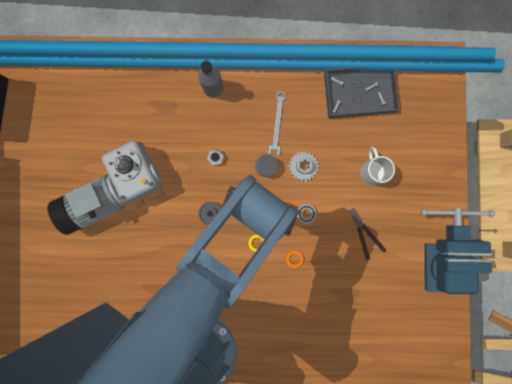

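Run:
```python
from h import *
t=manip.sense()['tcp_pos']; q=manip.sense()['ee_rot'];M=R.from_quat([q[1],q[2],q[3],q[0]]).as_matrix();print(M.round(3))
d=M[:,1];w=M[:,2]
x0,y0,s=190,155,8
out=[]
base=cv2.imread('pics/c9.png')
def draw(im,c,nrm,col):
    a=np.cross(nrm,[1,.3,0.2]);a/=np.linalg.norm(a);b=np.cross(nrm,a)
    for off in(-5,5):
      for r in (27,18):
        p=[proj('side',c+nrm*off+r*(a*np.cos(k)+b*np.sin(k))) for k in np.arange(0,6.3,.15)]
        p=((np.array(p)+.5-[x0,y0])*s).astype(int); cv2.polylines(im,[p],True,col,1)
for e,dz in ((0,163),(-6,160)):
    im=base.copy(); draw(im,t+M[:,0]*dz+w*e,np.array([0,0,1.]),(0,0,255)); out.append(im[:560,200:600])
cv2.imwrite('pics/c10.png',np.hstack(out))
```

```text
[[ 0.002  0.326  0.945]
 [-0.002  0.945 -0.326]
 [-1.    -0.001  0.002]]
```

View pics/c10.png

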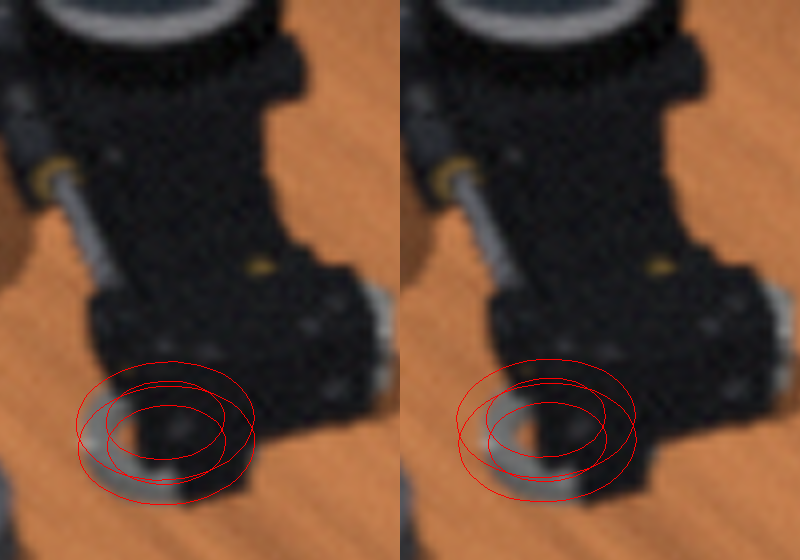

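```bash
python3 -m jog '{"dp":[[0.011,0.033,0.007],[0.011,0.033,0.007],[0.011,0.033,0.007],[0.011,0.033,0.007],[0.011,0.033,0.007],[0.011,0.033,0.007],[0.011,0.033,0],[0.011,0.033,0],[0.011,0.033,0],[0.011,0.033,0]],"turn":[[0,0,-0.145],[0,0,-0.145],[0,0,-0.145],[0,0,-0.145],[0,0,-0.145],[0,0,-0.145],[0,0,-0.145],[0,0,-0.145],[0,0,-0.145],[0,0,-0.145]],"jaw":[0.3,0.3,0.3,0.3,0.3,0.3,0.3,0.3,0.3,0.3]}'
```

```text
clock: 4.55
tcp_pos: [554.4, 156.0, 361.0]
ee_rot: [-0.442, -0.55, -0.444, 0.552]
contact_force: [0.4, -0.8, -1.3]
finger_gap: 0.575
```

```bash
python3 -m jog '{"dp":[[0.011,0.033,0.005],[0.012,0.034,0.005],[0,0,0],[0,0,0]],"turn":[[0,0,-0.145],[0,0,-0.145],[0,0,0],[0,0,0]],"jaw":[0.3,0.3,0.3,0.3]}'
python3 - <<'E'
from h import *
print(manip.sense()['tcp_pos'],manip.sense()['qpos'])
save('side','s4'); crop('s4',150,60,250,140,8,'c11'); save('top','t4');crop('t4',70,120,190,200,6,'c12')
E
```

```text
clock: 4.95
tcp_pos: [577.2, 222.1, 371.1]
ee_rot: [-0.361, -0.606, -0.362, 0.609]
contact_force: [0.0, -0.2, -1.9]
finger_gap: 0.571
[577.1893187  222.06109238 371.06807996] [ 1.75716992e-01  3.06891890e-01  1.52325437e+00 -4.20384198e-04
  1.31574268e+00  6.73435682e-01]
```

View pics/c11.png

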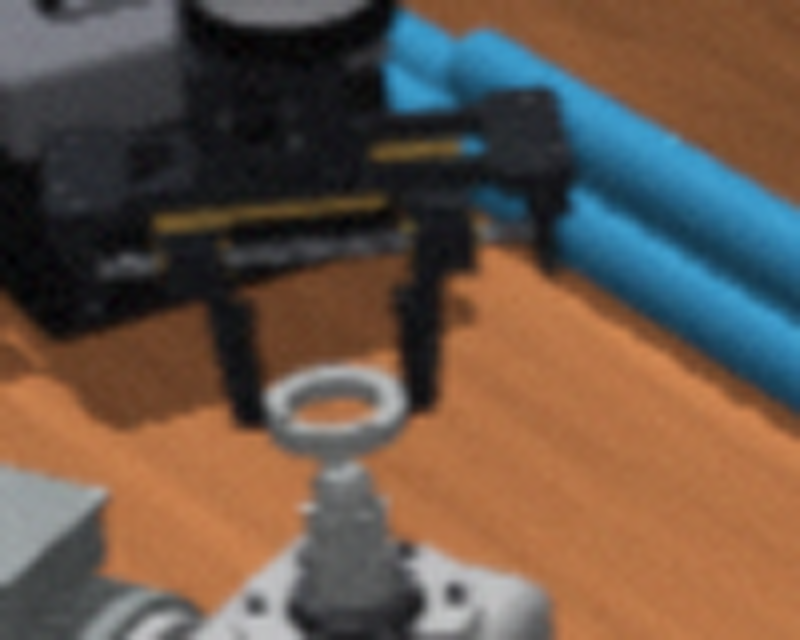

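View pics/c12.png

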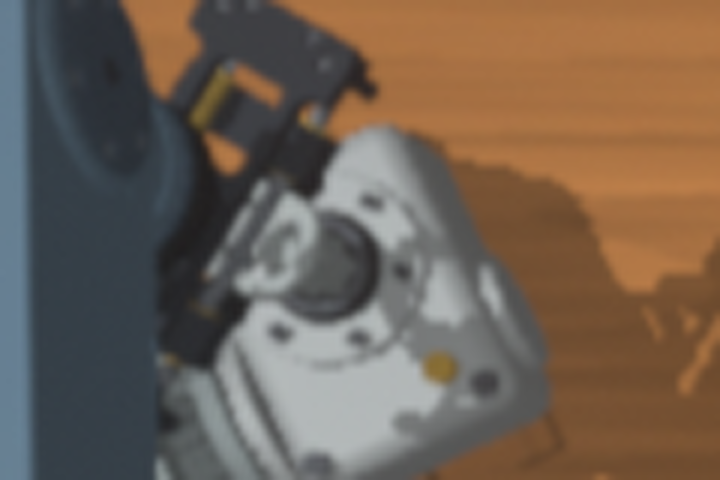

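```bash
cat >> h.py <<'E'
_c={}
def cam(n):
    if n not in _c: _c[n]=manip.camera_model(n)
    return _c[n]
def ringdraw(im,n,c,z,rs,x0,y0,s,col=(0,0,255)):
    for r in rs:
        p=[proj(n,[c[0]+r*np.cos(k),c[1]+r*np.sin(k),z]) for k in np.arange(0,6.3,.1)]
        p=((np.array(p)+.5-[x0,y0])*s).astype(int); cv2.polylines(im,[p],True,col,1)
E
python3 - <<'E'
from h import *
a=cv2.imread('pics/c11.png'); b=cv2.imread('pics/c12.png')
cs=pix2('side',*uc(337,397,8,150,60),208); print(cs)
def mk(a,b,c1,c2):
    a=a.copy();b=b.copy()
    ringdraw(a,'side',c1,208,(27,18),150,60,8); ringdraw(a,'side',c1,198,(27,),150,60,8)
    ringdraw(b,'top',c2,208,(27,18),70,120,6); ringdraw(b,'top',c2,198,(27,),70,120,6)
    return np.hstack([a[340:500,220:460],b[150:350,190:430][:160]])
cv2.imwrite('pics/c13.png',cv2.resize(np.vstack([mk(a,b,cs,cs+[0,3.6,0]),mk(a,b,(577.2,222.1),(577.2,222.1))]),(780,520)))
E
```

```text
[580.18436533 224.05373785 208.        ]
```

View pics/c13.png

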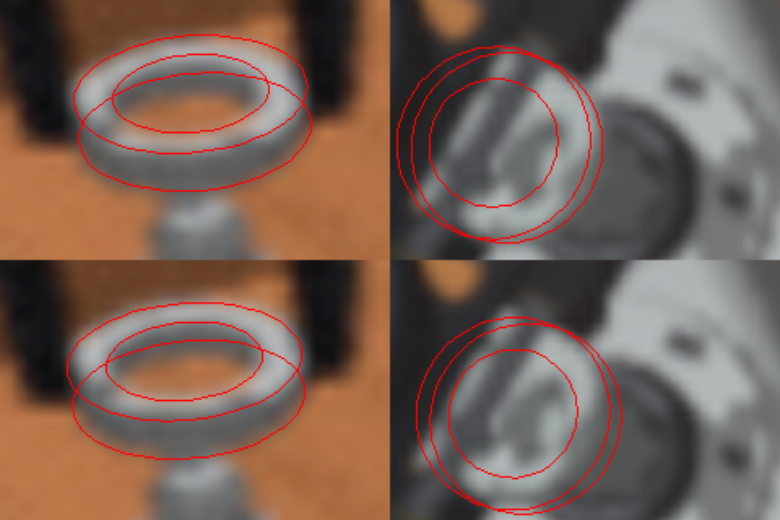

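Run:
```python
from h import *
im=np.load('pics/t4.npy')[145:180,98:138,::-1]; s=19
o=[cv2.resize(im,None,fx=s,fy=s,interpolation=cv2.INTER_CUBIC)]
for c in ((579.5,226.5),):
    a=o[0].copy(); ringdraw(a,'top',c,207,(27,18),98,145,s); ringdraw(a,'top',c,197,(27,),98,145,s,(0,255,0));o.append(a)
cv2.imwrite('pics/c14.png',cv2.resize(np.hstack(o),(800,350),interpolation=cv2.INTER_AREA))
im=np.load('pics/s4.npy')[100:128,178:208,::-1]; s=19
o=[cv2.resize(im,None,fx=s,fy=s,interpolation=cv2.INTER_CUBIC)]
for c in ((579.5,222.8),):
    a=o[0].copy(); ringdraw(a,'side',c,207,(27,18),178,100,s); ringdraw(a,'side',c,197,(27,),178,100,s,(0,255,0));ringdraw(a,'side',(577.5,222.5),179,(7.5,),178,100,s);o.append(a)
cv2.imwrite('pics/c15.png',cv2.resize(np.hstack(o),(800,373),interpolation=cv2.INTER_AREA))
```

```text
(no output)
```

View pics/c14.png

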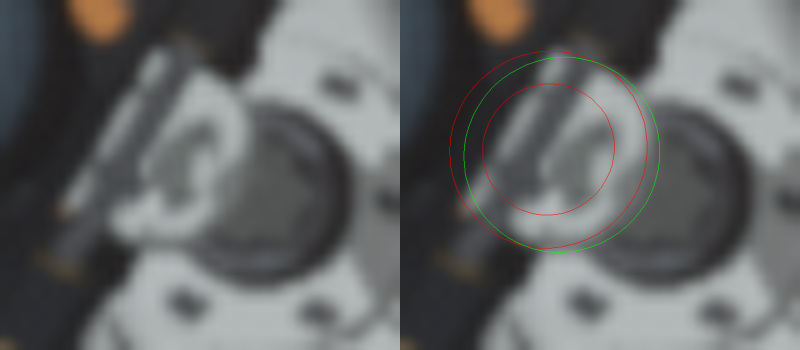

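View pics/c15.png

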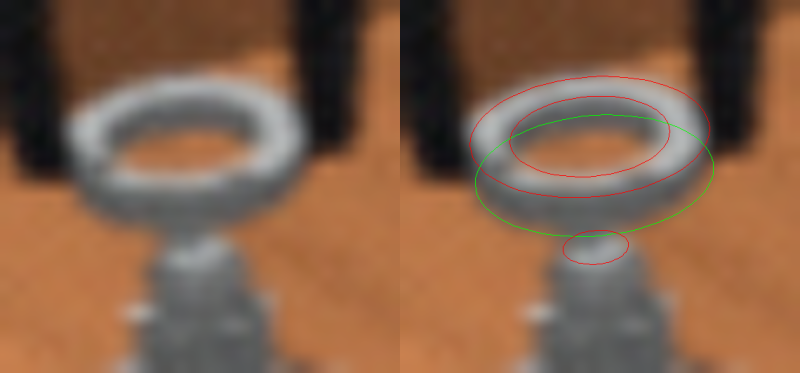

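```bash
python3 -m jog '{"dp":[[-0.0015,-0.0005,-0.012],[0,0,-0.012],[0,0,-0.005],[0,0,-0.005],[0,0,-0.005],[0,0,0]],"turn":[[0,0,0],[0,0,0],[0,0,0],[0,0,0],[0,0,0],[0,0,0]],"jaw":[0.3,0.3,0.3,0.3,0.3,0.3]}'
python3 - <<'E'
from h import *
save('side','s5'); crop('s5',160,90,230,150,11,'c16')
E
```

```text
clock: 5.65
tcp_pos: [576.1, 221.1, 333.9]
ee_rot: [-0.36, -0.608, -0.361, 0.609]
contact_force: [-0.3, 0.0, -0.8]
finger_gap: 0.577
```

View pics/c16.png

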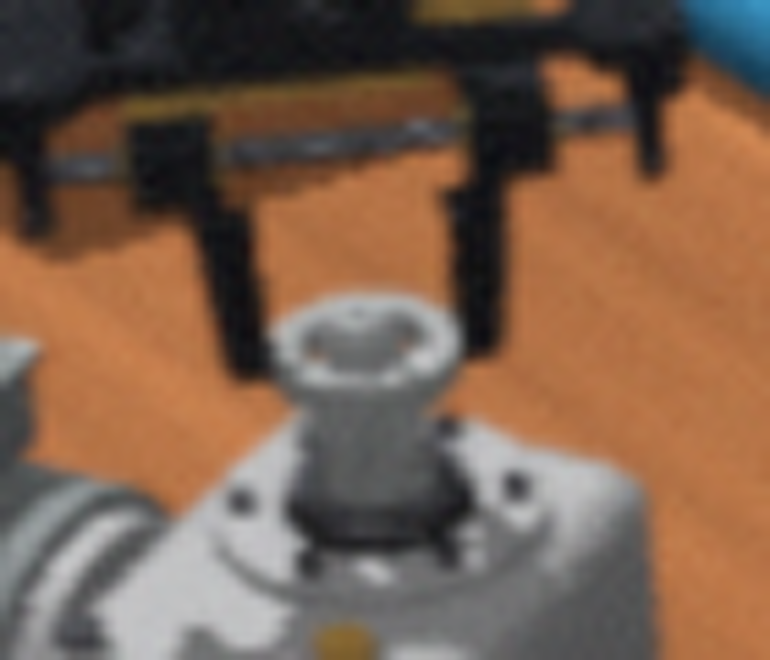

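```bash
python3 -m jog '{"dp":[[0,0,-0.005],[0,0,-0.005],[0,0,-0.005],[0,0,0]],"turn":[[0,0,0],[0,0,0],[0,0,0],[0,0,0]],"jaw":[0.3,0.3,0.3,0.3]}'
```

```text
clock: 6.1
tcp_pos: [575.9, 221.1, 318.6]
ee_rot: [-0.36, -0.608, -0.361, 0.609]
contact_force: [-0.2, 0.1, -0.5]
finger_gap: 0.575
```

```bash
python3 -m jog '{"dp":[[0,0,-0.006],[0,0,-0.006],[0,0,-0.003],[0,0,0]],"turn":[[0,0,0],[0,0,0],[0,0,0],[0,0,0]],"jaw":[0.3,0.3,0.3,0.3]}'
```

```text
clock: 6.5
tcp_pos: [576.0, 221.1, 303.8]
ee_rot: [-0.36, -0.608, -0.361, 0.609]
contact_force: [-0.3, -0.3, -0.5]
finger_gap: 0.579
```

```bash
python3 -m jog '{"dp":[[0,0,0],[0,0,0],[0,0,0],[0,0,0]],"turn":[[0,0,0],[0,0,0],[0,0,0],[0,0,0]],"jaw":[0.8,1,1,1]}';python3 - <<'E'
from h import *
save('side','s6'); crop('s6',160,100,230,160,11,'c17')
E
```

```text
clock: 6.9
tcp_pos: [576.4, 221.2, 305.1]
ee_rot: [0.361, 0.609, 0.36, -0.608]
contact_force: [0.4, -0.2, -0.3]
finger_gap: 0.916
```

View pics/c17.png

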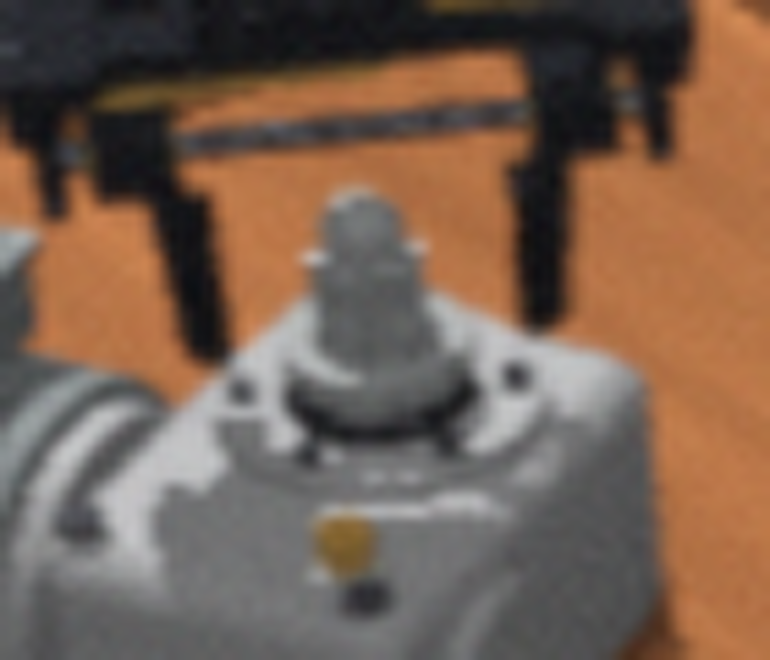

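Side view: the ring lies flat on the spring around the shaft foot (about px (380,380) in the crop), fingers open and clear. Next, the sprocket.

```bash
python3 -m jog '{"dp":[[0,0,0.035],[0,0,0.035],[0.001,-0.045,0.005],[0.001,-0.045,0],[0.001,-0.045,0],[0.002,-0.045,0],[0.002,-0.045,0],[0.002,-0.045,0],[0.002,-0.045,0],[0.002,-0.045,0]],"turn":[[0,0,0],[0,0,0],[0,0,0.06],[0,0,0.06],[0,0,0.06],[0,0,0.06],[0,0,0.06],[0,0,0.06],[0,0,0.06],[0,0,0]],"jaw":[1,1,1,1,1,1,1,1,1,1]}'
```

```text
clock: 7.95
tcp_pos: [589.1, -140.7, 380.0]
ee_rot: [0.48, 0.52, 0.48, -0.519]
contact_force: [0.3, -0.1, 0.7]
finger_gap: 0.997
```

```bash
python3 -m jog '{"dp":[[0.002,-0.045,-0.025],[0.002,-0.045,-0.025],[0.002,-0.045,-0.025],[0,-0.042,-0.025],[0,0,-0.02],[0,0,0],[0,0,0]],"turn":[[0,0,0],[0,0,0],[0,0,0],[0,0,0],[0,0,0],[0,0,0],[0,0,0]],"jaw":[1,1,1,1,1,1,1]}'
python3 - <<'E'
from h import *
s=manip.sense();t=s['tcp_pos']; q=s['ee_rot'];M=R.from_quat([q[1],q[2],q[3],q[0]]).as_matrix();print(t,M.round(3).tolist())
save('side','s7'); crop('s7',260,190,370,280,7,'c18')
E
```

```text
clock: 8.65
tcp_pos: [595.1, -311.5, 261.9]
ee_rot: [0.479, 0.52, 0.48, -0.52]
contact_force: [-0.1, 0.5, -0.0]
finger_gap: 1.0
[ 595.09693135 -311.47089595  261.86551027] [[-0.001, 0.997, -0.081], [0.001, -0.081, -0.997], [-1.0, -0.001, -0.001]]
```

View pics/c18.png

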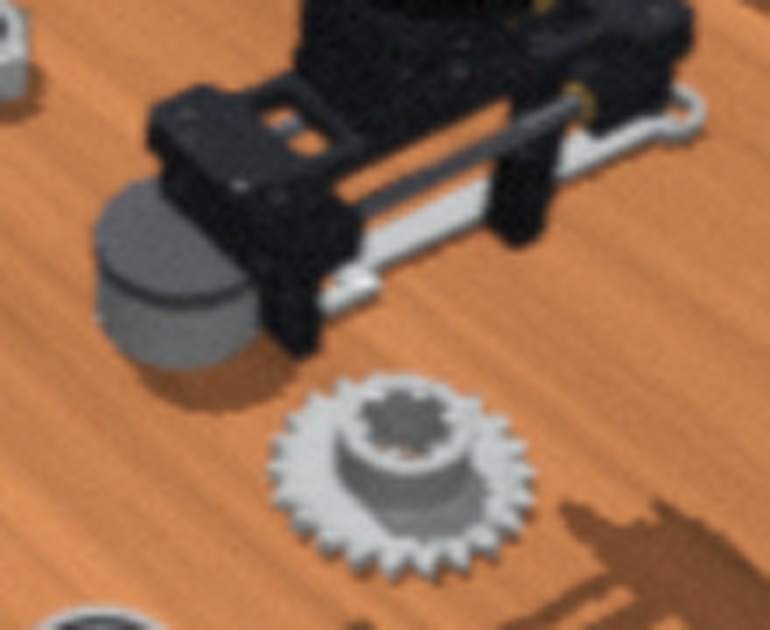

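```bash
python3 -m jog '{"dp":[[0,-0.007,-0.03],[0,0,-0.03],[0,0,-0.015],[0,0,0],[0,0,0]],"turn":[[0,0,0],[0,0,0],[0,0,0],[0,0,0],[0,0,0]],"jaw":[1,1,1,1,1]}'
python3 - <<'E'
from h import *
print(manip.sense()['tcp_pos'])
save('side','s8'); crop('s8',280,215,360,275,9,'c19')
E
```

```text
clock: 9.2
tcp_pos: [595.8, -318.6, 188.4]
ee_rot: [0.48, 0.52, 0.479, -0.52]
contact_force: [-0.0, 0.1, 0.4]
finger_gap: 1.001
[ 595.83915579 -318.603586    188.42557541]
```

View pics/c19.png

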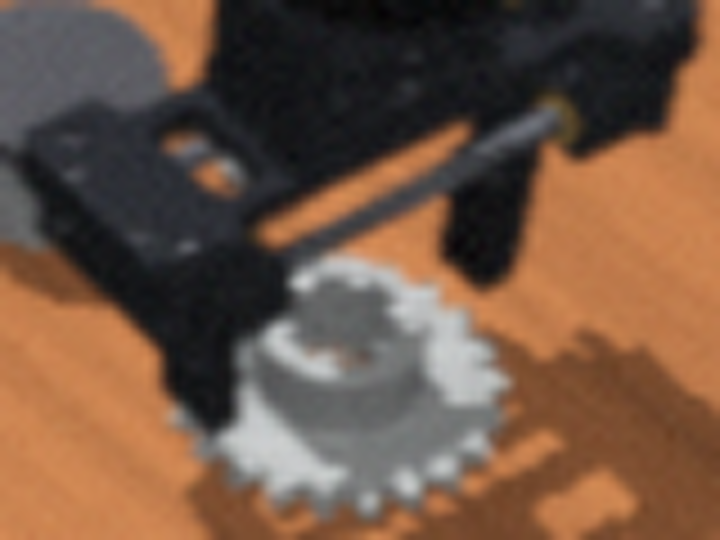

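```bash
python3 -m jog '{"dp":[[-0.001,0,-0.006],[0,0,-0.005],[0,0,0],[0,0,0]],"turn":[[0,0,0],[0,0,0],[0,0,0],[0,0,0]],"jaw":[1,1,1,1]}'
```

```text
clock: 9.65
tcp_pos: [594.0, -318.8, 175.8]
ee_rot: [-0.479, -0.52, -0.479, 0.52]
contact_force: [0.0, 0.6, -0.4]
finger_gap: 1.001
```

```bash
python3 -m jog '{"dp":[[0,0,0],[0,0,0],[0,0,0],[0,0,0],[0,0,0],[0,0,0]],"turn":[[0,0,0],[0,0,0],[0,0,0],[0,0,0],[0,0,0],[0,0,0]],"jaw":[0.5,0.2,0.2,0.2,0.2,0.2]}'
```

```text
clock: 10.25
tcp_pos: [594.3, -318.9, 176.0]
ee_rot: [0.48, 0.52, 0.479, -0.52]
contact_force: [1.6, 0.0, -1.1]
finger_gap: 0.558
```

```bash
python3 -m jog '{"dp":[[0,0,0.01],[0,0,0.02],[0,0,0.04],[0,0,0.05],[0,0,0.05],[0,0,0.05],[0,0,0]],"turn":[[0,0,0],[0,0,0],[0,0,0],[0,0,0],[0,0,0],[0,0,0],[0,0,0]],"jaw":[0.2,0.2,0.2,0.2,0.2,0.2,0.2]}'
python3 - <<'E'
from h import *
s=manip.sense();print(s['tcp_pos'],s['contact_force'],s['wrist_torque'])
save('side','s9'); crop('s9',280,100,400,190,6,'c20')
E
```

```text
clock: 10.95
tcp_pos: [595.4, -319.7, 405.7]
ee_rot: [0.484, 0.521, 0.474, -0.519]
contact_force: [1.9, -1.4, -5.2]
finger_gap: 0.56
[ 595.35643828 -319.70358538  405.67388067] [ 1.85227502 -1.41302049 -5.19578178] [-0.2023943  -0.05019681  0.00595168]
```

View pics/c20.png

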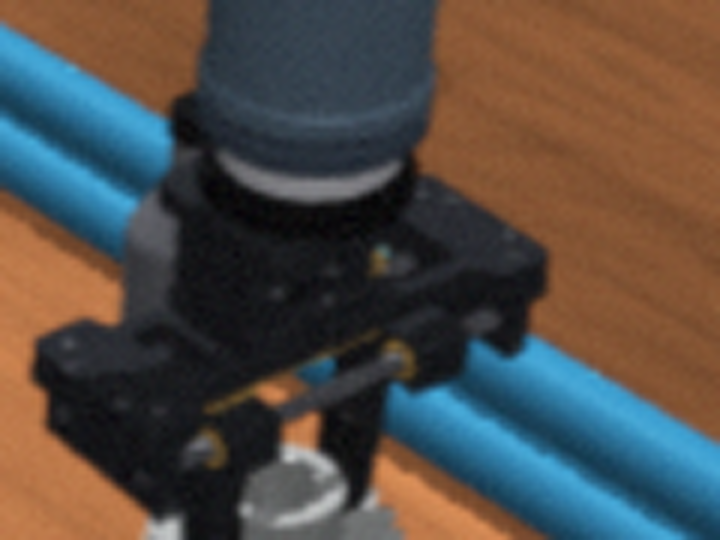

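```bash
python3 -m jog '{"dp":[[-0.001,0.045,0],[-0.001,0.045,0],[-0.002,0.045,0],[-0.002,0.045,0],[-0.002,0.045,0],[-0.002,0.045,0],[-0.002,0.045,0],[-0.002,0.045,0],[-0.001,0.045,0],[-0.001,0.045,0]],"turn":[[0,0,-0.06],[0,0,-0.06],[0,0,-0.06],[0,0,-0.06],[0,0,-0.06],[0,0,-0.06],[0,0,-0.06],[0,0,0],[0,0,0],[0,0,0]],"jaw":[0.2,0.2,0.2,0.2,0.2,0.2,0.2,0.2,0.2,0.2]}'
```

```text
clock: 12.0
tcp_pos: [576.6, 132.9, 392.2]
ee_rot: [-0.359, -0.606, -0.361, 0.61]
contact_force: [1.5, -0.5, -5.6]
finger_gap: 0.558
```

```bash
python3 -m jog '{"dp":[[-0.001,0.045,0],[-0.001,0.045,0],[0,0,-0.005],[0,0,0],[0,0,0]],"turn":[[0,0,0],[0,0,0],[0,0,0],[0,0,0],[0,0,0]],"jaw":[0.2,0.2,0.2,0.2,0.2]}'
python3 - <<'E'
from h import *
s=manip.sense();t=s['tcp_pos']; q=s['ee_rot'];M=R.from_quat([q[1],q[2],q[3],q[0]]).as_matrix();print(t,M.round(3).tolist())
save('side','s10'); crop('s10',150,40,250,140,6,'c21');save('top','t10'); crop('t10',60,120,160,200,8,'c22')
E
```

```text
clock: 12.5
tcp_pos: [575.5, 220.4, 388.3]
ee_rot: [-0.36, -0.607, -0.361, 0.61]
contact_force: [1.0, 0.5, -6.6]
finger_gap: 0.556
[575.50966307 220.3769399  388.3185779 ] [[-0.005, 0.877, -0.481], [-0.001, -0.481, -0.877], [-1.0, -0.003, 0.003]]
```

View pics/c21.png

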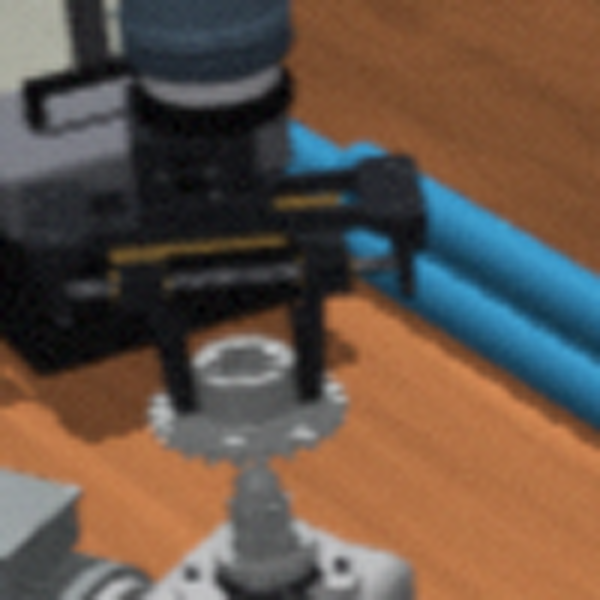

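View pics/c22.png

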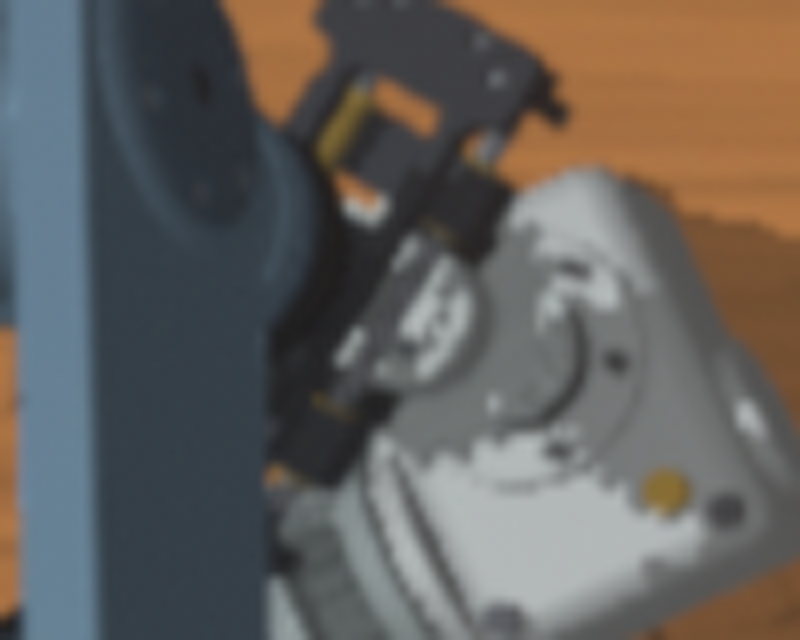

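Run:
```python
from h import *
im=np.load('pics/s10.npy')[92:135,170:212,::-1]; s=14
b=cv2.resize(im,None,fx=s,fy=s,interpolation=cv2.INTER_CUBIC)
a=b.copy();c=(575.5,221)
ringdraw(a,'side',c,244.3,(25,),170,92,s); ringdraw(a,'side',c,220.3,(25,47.5),170,92,s,(0,255,0));ringdraw(a,'side',c,212.3,(47.5,),170,92,s);ringdraw(a,'side',(577.7,222.5),179,(7.5,),170,92,s)
cv2.imwrite('pics/c23.png',cv2.resize(np.hstack([b,a]),(800,410),interpolation=cv2.INTER_AREA))
```

```text
(no output)
```

View pics/c23.png

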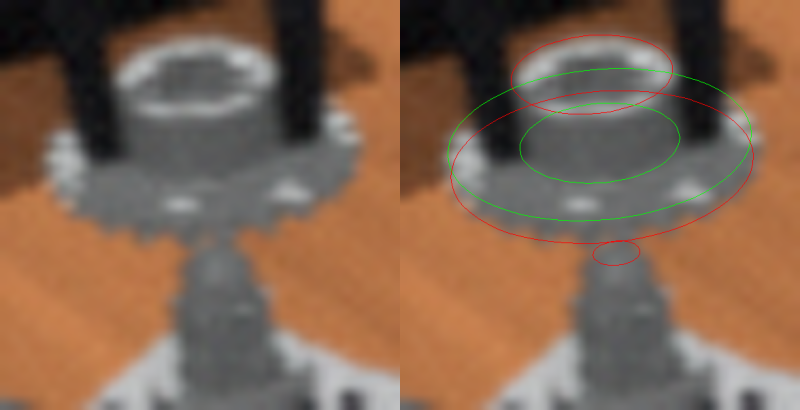

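Run:
```python
from h import *
im=np.load('pics/t10.npy')[142:182,92:132,::-1]; s=14
b=cv2.resize(im,None,fx=s,fy=s,interpolation=cv2.INTER_CUBIC)
a=b.copy();c=(576.7,224.1)
ringdraw(a,'top',c,244.3,(25,15.5),92,142,s); ringdraw(a,'top',c,220.3,(47.5,),92,142,s,(0,255,0));ringdraw(a,'top',(578.3,226),127,(25,),92,142,s)
cv2.imwrite('pics/c24.png',cv2.resize(np.hstack([b,a]),(800,400),interpolation=cv2.INTER_AREA))
```

```text
(no output)
```

View pics/c24.png

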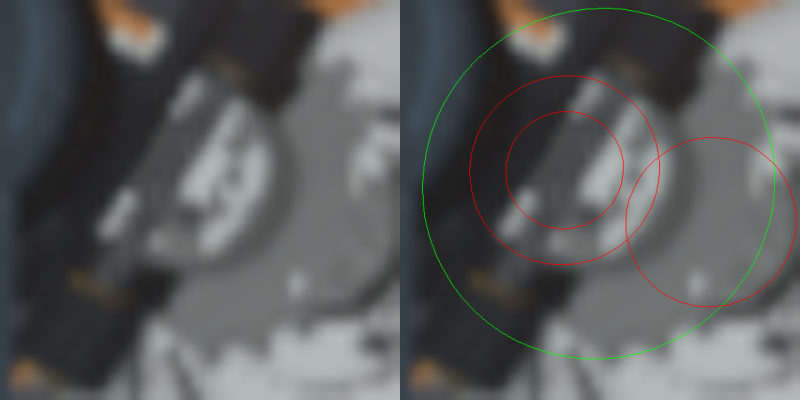

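```bash
python3 -m jog '{"dp":[[0.0015,0.0035,-0.01],[0,0,-0.01],[0,0,-0.008],[0,0,0],[0,0,0]],"turn":[[0,0,0],[0,0,0],[0,0,0],[0,0,0],[0,0,0]],"jaw":[0.2,0.2,0.2,0.2,0.2]}'
python3 - <<'E'
from h import *
s=manip.sense();print(s['tcp_pos'],s['contact_force'])
save('top','t11'); save('side','s11')
t=s['tcp_pos']
im=np.load('pics/t11.npy')[142:182,92:132,::-1]; k=14
b=cv2.resize(im,None,fx=k,fy=k,interpolation=cv2.INTER_CUBIC)
a=b.copy();c=(578.3,226.0);zb=t[2]-176
ringdraw(a,'top',c,zb+32,(25,15.5),92,142,k)
im=np.load('pics/s11.npy')[92:132,170:210,::-1]
b2=cv2.resize(im,None,fx=k,fy=k,interpolation=cv2.INTER_CUBIC)
a2=b2.copy();c=(577.7,222.5)
ringdraw(a2,'side',c,zb+32,(25,),170,92,k);ringdraw(a2,'side',c,zb+8,(47.5,),170,92,k,(0,255,0));ringdraw(a2,'side',c,zb,(47.5,),170,92,k)
cv2.imwrite('pics/c25.png',cv2.resize(np.vstack([np.hstack([b,a]),np.hstack([b2,a2])]),(600,600),interpolation=cv2.INTER_AREA))
E
```

```text
clock: 13.1
tcp_pos: [577.6, 224.5, 362.4]
ee_rot: [-0.36, -0.608, -0.361, 0.609]
contact_force: [0.8, 0.4, -6.7]
finger_gap: 0.554
[577.56844563 224.49662938 362.43672588] [ 0.77848875  0.40355969 -6.66720825]
```

View pics/c25.png

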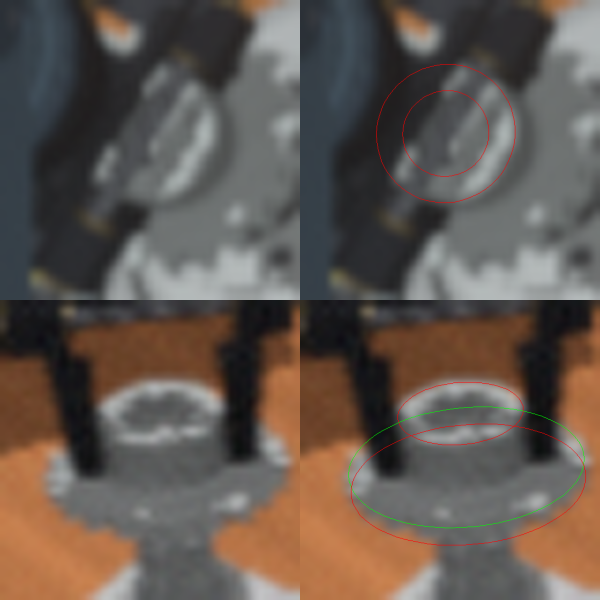

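```bash
python3 -m jog '{"dp":[[0,0,-0.004],[0,0,-0.004],[0,0,-0.004],[0,0,-0.004],[0,0,0]],"turn":[[0,0,0],[0,0,0],[0,0,0],[0,0,0],[0,0,0]],"jaw":[0.2,0.2,0.2,0.2,0.2]}'
```

```text
clock: 13.7
tcp_pos: [577.3, 224.6, 345.9]
ee_rot: [-0.36, -0.608, -0.361, 0.609]
contact_force: [0.7, 0.4, -7.3]
finger_gap: 0.557
```

```bash
python3 -m jog '{"dp":[[0,0,-0.003],[0,0,-0.003],[0,0,-0.002],[0,0,0]],"turn":[[0,0,0],[0,0,0],[0,0,0],[0,0,0]],"jaw":[0.2,0.2,0.2,0.2]}'
```

```text
clock: 14.1
tcp_pos: [577.5, 224.6, 338.5]
ee_rot: [-0.36, -0.608, -0.361, 0.609]
contact_force: [0.0, 0.3, -5.6]
finger_gap: 0.561
```

```bash
python3 -m jog '{"dp":[[0,0,-0.002],[0,0,-0.002],[0,0,0]],"turn":[[0,0,0],[0,0,0],[0,0,0]],"jaw":[0.2,0.2,0.2]}'
python3 - <<'E'
from h import *
s=manip.sense();print(s['contact_force'],s['wrist_torque'])
E
```

```text
clock: 14.4
tcp_pos: [577.5, 224.6, 334.5]
ee_rot: [-0.36, -0.608, -0.361, 0.609]
contact_force: [-0.4, 0.4, -5.3]
finger_gap: 0.558
[-0.35698677  0.42561763 -5.32449308] [-0.08381007  0.09244318  0.03227841]
```

```bash
python3 -m jog '{"dp":[[0,0,-0.004],[0,0,-0.004],[0,0,-0.004],[0,0,-0.003],[0,0,0],[0,0,0]],"turn":[[0,0,0],[0,0,0],[0,0,0],[0,0,0],[0,0,0],[0,0,0]],"jaw":[0.2,0.2,0.2,0.2,0.2,0.2]}'
python3 - <<'E'
from h import *
s=manip.sense();print(s['contact_force'],s['wrist_torque'])
save('side','s12'); crop('s12',160,80,230,150,8,'c26')
E
```

```text
clock: 15.0
tcp_pos: [577.6, 224.6, 319.8]
ee_rot: [-0.36, -0.608, -0.36, 0.608]
contact_force: [0.1, -0.1, -5.6]
finger_gap: 0.556
[ 0.09608317 -0.09911584 -5.6443173 ] [-0.046589    0.07583709  0.03140972]
```

View pics/c26.png

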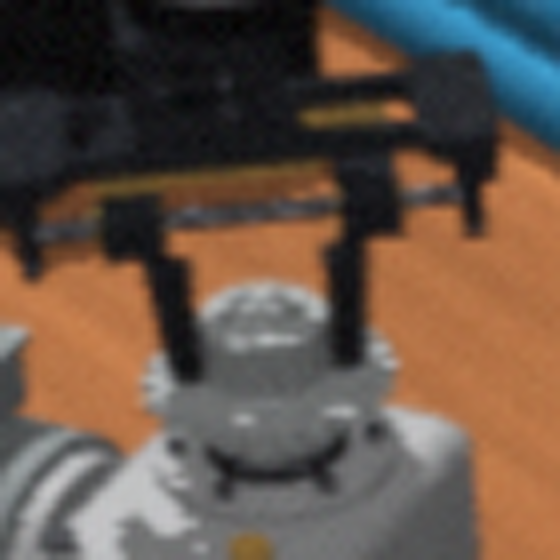

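```bash
python3 -m jog '{"dp":[[0,0,-0.004],[0,0,-0.004],[0,0,-0.003],[0,0,-0.002],[0,0,0],[0,0,0]],"turn":[[0,0,0],[0,0,0],[0,0,0],[0,0,0],[0,0,0],[0,0,0]],"jaw":[0.2,0.2,0.2,0.2,0.2,0.2]}'
```

```text
clock: 15.65
tcp_pos: [577.8, 224.8, 309.0]
ee_rot: [0.361, 0.609, 0.36, -0.608]
contact_force: [-5.4, -1.9, 7.8]
finger_gap: 0.56
```

```bash
python3 -m jog '{"dp":[[0,0,-0.002],[0,0,-0.002],[0,0,0],[0,0,0]],"turn":[[0,0,0],[0,0,0],[0,0,0],[0,0,0]],"jaw":[0.2,0.2,0.2,0.2]}'
```

```text
clock: 16.05
tcp_pos: [577.9, 224.9, 307.8]
ee_rot: [0.361, 0.609, 0.36, -0.608]
contact_force: [-13.0, -3.0, 24.3]
finger_gap: 0.558
```

```bash
python3 -m jog '{"dp":[[-0.001,-0.0003,0],[-0.001,0,0],[0,0,0],[0,0,0]],"turn":[[0,0,0],[0,0,0],[0,0,0],[0,0,0]],"jaw":[0.2,0.2,0.2,0.2]}'
python3 - <<'E'
from h import *
s=manip.sense();q=s['ee_rot'];M=R.from_quat([q[1],q[2],q[3],q[0]]).as_matrix();print(s['contact_force'],s['wrist_torque'],M[:,0])
save('side','s13'); save('top','t13')
im=np.load('pics/s13.npy')[95:145,165:215,::-1];k=12
b2=cv2.resize(im,None,fx=k,fy=k,interpolation=cv2.INTER_CUBIC)
a2=b2.copy();c=(577.7,222.5);zb=132
ringdraw(a2,'side',c,zb+32,(25,),165,95,k);ringdraw(a2,'side',c,zb+8,(47.5,),165,95,k,(0,255,0));ringdraw(a2,'side',c,zb,(47.5,),165,95,k)
ringdraw(a2,'side',c,179,(7.5,),165,95,k)
cv2.imwrite('pics/c27.png',cv2.resize(np.hstack([b2,a2]),(800,400)))
E
```

```text
clock: 16.45
tcp_pos: [577.0, 224.7, 307.9]
ee_rot: [0.361, 0.61, 0.36, -0.606]
contact_force: [-6.2, -1.2, 18.9]
finger_gap: 0.558
[-6.24418873 -1.22706845 18.92644657] [-0.1932577   1.26822908  0.0063278 ] [ 0.00641602  0.00118278 -0.99997872]
```

View pics/c27.png

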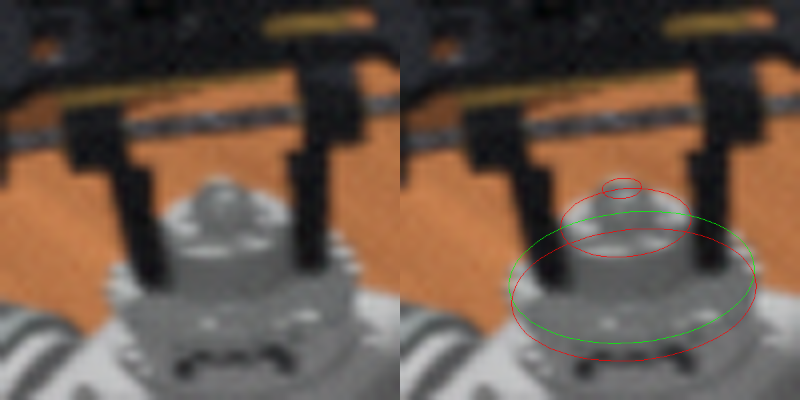

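```bash
python3 -m jog '{"dp":[[-0.0005,0,-0.001],[0,0,0],[0,0,0],[0,0,0],[0,0,0],[0,0,0],[0,0,0],[0,0,0],[0,0,0],[0,0,0]],"turn":[[0,0,0],[0,0,0],[0,0,0],[0,0,0],[0,0,0],[0,0,0],[0,0,0],[0,0,0],[0,0,0],[0,0,0]],"jaw":[0.2,0.2,0.2,0.2,0.2,0.2,0.2,0.2,0.2,0.2]}'
```

```text
clock: 17.55
tcp_pos: [576.8, 224.7, 307.8]
ee_rot: [0.361, 0.611, 0.36, -0.606]
contact_force: [-7.1, -2.1, 22.9]
finger_gap: 0.557
```

Run:
```python
from h import *
save('side','s14')
g=lambda f:cv2.cvtColor(np.load(f'pics/{f}.npy'),cv2.COLOR_RGB2GRAY).astype(np.float32)
A=g('s12');B=g('s14');k=8
for n,(x0,y0,x1,y1) in {'hub':(185,118,201,128),'plate':(180,126,208,136),'fingers':(178,108,186,126)}.items():
    T=cv2.resize(A[y0:y1,x0:x1],None,fx=k,fy=k,interpolation=cv2.INTER_CUBIC)
    S=cv2.resize(B[y0-4:y1+9,x0-4:x1+4],None,fx=k,fy=k,interpolation=cv2.INTER_CUBIC)
    r=cv2.matchTemplate(S,T,cv2.TM_CCOEFF_NORMED);_,m,_,l=cv2.minMaxLoc(r)
    print(n,m,l[0]/k-4,l[1]/k-4)
a=proj('side',(577.7,222.5,150));b=proj('side',(577.7,222.5,138));print('pred 12mm',np.array(b)-a)
print(manip.sense()['tcp_pos'],manip.sense()['contact_force'])
```

```text
hub 0.8066969513893127 0.25 3.375
plate 0.8034912347793579 0.5 2.875
fingers 0.9896846413612366 0.5 3.5
pred 12mm [0.38647744 3.31658392]
[576.75006786 224.71357454 307.7760999 ] [-6.5704877  -2.20000834 22.92686795]
```

The sprocket moved down together with the fingers: 2.9–3.4 px against 3.3 px predicted for 12 mm. It has come to a hard stop at the height expected for home, so I'm handing in.

Run:
```python
from h import *
print(manip.close_job())
```

```text
the job is handed in; nothing more can be done
None
```

The thrust ring is on the wave spring, and the sprocket is meshed and pressed down to a hard stop at the home height. I handed the job in at about 17.6 s with the gripper still holding the hub and pressing. The hand-in reported no verdict.

- **Ring:** I took the grey ring, lowered it over the shaft without contact and released it. The side picture showed it lying flat round the foot of the shaft.
- **Sprocket:** I gripped it by the hub and turned it −24° on the way, from the groove and spline angles measured in the pictures. It meshed at the first try with no resistance.
- **Last checks:**
  - The wrist reads about 23 N upward, so roughly 28 N presses on the sprocket once its weight is added. The spring needs 17 N.
  - The last 1 mm of commanded push moved the tool only 0.1 mm. The tool height of 307.8 mm matches the 308 mm I worked out for home.
  - In the side pictures the hub moved 3.4 px and the fingers 3.5 px, against 3.3 px predicted for the last 12 mm, and the home outline fits to about 1 mm.
- **Disagreements:**
  - The two cameras differ by about 3.5 mm in y, so I aligned the parts to the shaft within each camera's picture.
  - The weaker match on the sprocket plate gave 2.9 px.
  - A side load of about 7 N on the tool remains after I eased it from 13 N.
  - The jaw reading on the ring was about 51 mm, although the ring is 54 mm across.
- **Bystanders:** The arm kept clear of them on every move, but I did not measure their positions again at the end.

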